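# Set the swing tags on the stock bins

### The job

Each of the four stock bins has a swing tag with a ring on one face and a bar on the other. Push tags over with a fingertip until every full bin (four bottles) shows its ring to the front and every other bin shows its bar, each tag resting at its stop. Push gently, do not pinch the tags, and leave the bottles and the other things on the bench where they stand.

Things in the scene. Friction and masses are not known exactly. Their poses are not given: they have to be found in the camera images.
- rack: dark steel base plate 92 x 316 x 4 mm, fixed to the table, carrying four fixed grey open bins (72 x 68 mm, walls 20 to 32 mm high) in a row along its y axis, 76 mm from bin to bin, in any order. Origin: centre of its underside; x points from its front (the robot's side) to its back, y to the left along the row, z up. Behind the tags is free space.
- pin_a (a point): point on the hinge pin of tag a, half-way up the tag, 114 mm above the table. It stands over the back of bin a, on the bin's centre line, 47 mm behind the bin's centre (in the rack's x). The pin, on a steel strap, leans back (to the rack's +x) by 0.32 rad; its top is at 147 mm. Tag: white leaf, 38 mm from pin to free edge, 52 mm along the pin, 3 mm thick, 5 at the edge.
- tag_a (a joint): angle of tag a (ring on one face, bar on the other), turning on its pin like a page: 0 pointing to the rack's front, +0.873 at its left stop (lies over to rack +y, ring face seen from the front), -0.873 at its right stop (bar seen). It weighs 20 g and falls to the stop on its side of 0 (0.1 N moves it). Its upper edge is 139 mm above the table at the pin, 147 to 151 at the free edge; stop pegs at its foot end at 97.
- pin_b (a point): point on the hinge pin of tag b, half-way up the tag, 114 mm above the table. It stands over the back of bin b, on the bin's centre line, 47 mm behind the bin's centre (in the rack's x). The pin, on a steel strap, leans back (to the rack's +x) by 0.32 rad; its top is at 147 mm. Tag: white leaf, 38 mm from pin to free edge, 52 mm along the pin, 3 mm thick, 5 at the edge.
- tag_b (a joint): angle of tag b (ring on one face, bar on the other), turning on its pin like a page: 0 pointing to the rack's front, +0.873 at its left stop (lies over to rack +y, ring face seen from the front), -0.873 at its right stop (bar seen). It weighs 20 g and falls to the stop on its side of 0 (0.1 N moves it). Its upper edge is 139 mm above the table at the pin, 147 to 151 at the free edge; stop pegs at its foot end at 97.
- pin_c (a point): point on the hinge pin of tag c, half-way up the tag, 114 mm above the table. It stands over the back of bin c, on the bin's centre line, 47 mm behind the bin's centre (in the rack's x). The pin, on a steel strap, leans back (to the rack's +x) by 0.32 rad; its top is at 147 mm. Tag: white leaf, 38 mm from pin to free edge, 52 mm along the pin, 3 mm thick, 5 at the edge.
- tag_c (a joint): angle of tag c (ring on one face, bar on the other), turning on its pin like a page: 0 pointing to the rack's front, +0.873 at its left stop (lies over to rack +y, ring face seen from the front), -0.873 at its right stop (bar seen). It weighs 20 g and falls to the stop on its side of 0 (0.1 N moves it). Its upper edge is 139 mm above the table at the pin, 147 to 151 at the free edge; stop pegs at its foot end at 97.
- pin_d (a point): point on the hinge pin of tag d, half-way up the tag, 114 mm above the table. It stands over the back of bin d, on the bin's centre line, 47 mm behind the bin's centre (in the rack's x). The pin, on a steel strap, leans back (to the rack's +x) by 0.32 rad; its top is at 147 mm. Tag: white leaf, 38 mm from pin to free edge, 52 mm along the pin, 3 mm thick, 5 at the edge.
- tag_d (a joint): angle of tag d (ring on one face, bar on the other), turning on its pin like a page: 0 pointing to the rack's front, +0.873 at its left stop (lies over to rack +y, ring face seen from the front), -0.873 at its right stop (bar seen). It weighs 20 g and falls to the stop on its side of 0 (0.1 N moves it). Its upper edge is 139 mm above the table at the pin, 147 to 151 at the free edge; stop pegs at its foot end at 97.
- bottle_1: loose amber bottle with black cap, 28 mm across, 62 mm high, standing in one of the bins, within 20 mm of that bin's centre line along the row. A full bin holds four bottles, two by two; the others hold one or none. Origin: centre of its underside, 7 mm above the table.
- bottle_2: loose amber bottle with black cap, 28 mm across, 62 mm high, standing in one of the bins, within 20 mm of that bin's centre line along the row. A full bin holds four bottles, two by two; the others hold one or none. Origin: centre of its underside, 7 mm above the table.
- bottle_3: loose amber bottle with black cap, 28 mm across, 62 mm high, standing in one of the bins, within 20 mm of that bin's centre line along the row. A full bin holds four bottles, two by two; the others hold one or none. Origin: centre of its underside, 7 mm above the table.
- bottle_4: loose amber bottle with black cap, 28 mm across, 62 mm high, standing in one of the bins, within 20 mm of that bin's centre line along the row. A full bin holds four bottles, two by two; the others hold one or none. Origin: centre of its underside, 7 mm above the table.
- bottle_5: loose amber bottle with black cap, 28 mm across, 62 mm high, standing in one of the bins, within 20 mm of that bin's centre line along the row. A full bin holds four bottles, two by two; the others hold one or none. Origin: centre of its underside, 7 mm above the table.
- bottle_6: loose amber bottle with black cap, 28 mm across, 62 mm high, standing in one of the bins, within 20 mm of that bin's centre line along the row. A full bin holds four bottles, two by two; the others hold one or none. Origin: centre of its underside, 7 mm above the table.
- bottle_7: loose amber bottle with black cap, 28 mm across, 62 mm high, standing in one of the bins, within 20 mm of that bin's centre line along the row. A full bin holds four bottles, two by two; the others hold one or none. Origin: centre of its underside, 7 mm above the table.
- bottle_8: loose amber bottle with black cap, 28 mm across, 62 mm high, standing in one of the bins, within 20 mm of that bin's centre line along the row. A full bin holds four bottles, two by two; the others hold one or none. Origin: centre of its underside, 7 mm above the table.
- bottle_9: loose amber bottle with black cap, 28 mm across, 62 mm high, standing in one of the bins, within 20 mm of that bin's centre line along the row. A full bin holds four bottles, two by two; the others hold one or none. Origin: centre of its underside, 7 mm above the table.
- mug: bystander: grey mug, 72 mm across, 89 mm high. Origin: centre of its underside.
- tape: bystander: roll of grey tape lying flat, 104 mm across, 47 mm high. Origin: centre of its underside.
- ethanol: bystander: white bottle with red cap, 60 mm across, 150 mm high, behind the rack. Origin: centre of its underside.
Not all that is in view belongs to the job. What is shaped like the part that bears pin_a but orange is not meant.

How it is judged (in metres and radians):
At the end, for the whole second after the job is handed in: The tags of both full bins rest at the left stop, ring to the front (joint above 0.75), the tags of the two other bins at the right stop, bar to the front (joint below -0.75), all at rest (under 0.2 rad/s); every bottle, the mug, the tape and the white bottle within 25 mm of where it stood (value of joint each of tag_a, tag_b above 0.75 rad and value of joint each of tag_c, tag_d below -0.75 rad and velocity of joint tag_a between -0.2 and 0.2 rad/s and velocity of joint tag_b between -0.2 and 0.2 rad/s and velocity of joint tag_c between -0.2 and 0.2 rad/s and velocity of joint tag_d between -0.2 and 0.2 rad/s and not (distance of any of bottle_1, bottle_2, bottle_3, bottle_4, bottle_5, bottle_6, bottle_7, bottle_8, bottle_9, mug, tape, ethanol from where it was at the start of the episode above 0.025 m)); the robot touches nothing.
It fails at once if a bottle, the mug, the tape or the white bottle is lifted or moved more than 25 mm (distance of any of bottle_1, bottle_2, bottle_3, bottle_4, bottle_5, bottle_6, bottle_7, bottle_8, bottle_9, mug, tape, ethanol from where it was at the start of the episode above 0.025 m).
It fails at once if a tag is pinched or forced: more than 15 N between the fingers and a tag (contact force between the fingers and tag_a above 15 N or contact force between the fingers and tag_b above 15 N or contact force between the fingers and tag_c above 15 N or contact force between the fingers and tag_d above 15 N).
It also fails if it takes over 35 s, if anything falls off the work surface, if the arm or the gripper's body presses on something with over 40 N, if the wrist force passes 120 N, or if a joint passes its speed limit or range.

### The arm

A 6-joint arm with a two-finger parallel gripper is mounted at the origin on a cart in front of the work surface, level with it; the furniture and walls round the work are solid. World frame = base frame: x ahead of the robot, y to its left, z up, the work surface at z = 0. Lengths are in m, angles in degrees, forces in N, time in s.
With the tool pointing down it reaches from about 0.275 to 0.825 m from the base axis. Payload 5.2 kg.
Tool frame: the origin (TCP) lies on the centre line of the jaws, within the pads' length; the fingertips stand 11 mm ahead of it and the grasp point (between the pads) lies 8 mm behind it (arm.finger_overhang is the distance from the TCP to the fingertips, in m); z points along the fingers, y is the line along which they close (so a half turn about z gives the same grasp; the last joint's range is limited). The gripper opens to 93 mm and grips with 3 to 60 N. Pads are 15 mm wide; open, the fingers measure 128 mm over their backs; the gripper's body (75 mm by 188 mm) begins 65 mm behind the grasp point.
Start: joints at [54.099, 14.817, 87.949, -0, 77.235, -11.62], TCP at [0.226, 0.501, 0.23] pointing down, gripper open.
Joint ranges: [-179.93, 179.93], [-52.35, 119.4], [10.71, 147.94], [-69.91, 249.91], [12.55, 155.21], [-178.61, 178.61]. Speed limits (degrees/s): [147.25, 147.25, 180, 180, 180, 180].

### API

Orientations are given as a 3x3 rotation matrix whose columns are the frame's x, y, z axes.
In Python, from station import readout, viewer, close_job, recognise, masks_of, arm gives the robot as it stands.
- The arm moves only by the tool move_arm, never from a script. Its argument "commands" is a list of rows, each an object of numbers: "dx", "dy", "dz": the shift along the tool's x, y, z in m; "wx", "wy", "wz": the turn, a rotation vector about the tool's x, y, z in degrees; "claw": the opening, from 0 (shut) to 1 (fully open). A call has 1 to 5 rows; each row shifts and turns the commanded pose from where the row before left it, along the tool's axes as they then stand; what a row does not reach is not made up. A row lasts 1/12 s, in which the tool goes at most 41.7 mm and 7.16 degrees, less where a joint would pass 70% of its speed; a pose out of reach is approached as far as the arm can. A call with a gripper value outside its range is refused whole. The fingers move at their own pace and stop on an object; "squeeze" is the grip in N (left out, the last holds). Time passes only in rows, so rows that do not move let the fingers close. It gives the time, the measured TCP pose, the force and the opening at its end, in the units of the state.
- readout.read_state(): the state, without advancing time (a new reading comes with each control period).
- viewer.snapshot(name): name is "scene" or "top" or "wrist"; returns the picture (384x512x3 uint8, red, green, blue); there is no depth.
- viewer.camera_model(name): a dict with "K" (3x3 intrinsics, pixels), "cam_to_world" (4x4, takes a point from camera to world coordinates). Camera axes: x right, y down, z forward; pixel columns grow to the right and rows downward; lengths in m; the calibration is good to about 2 mm. A picture is of the moment at which its call begins: read the wrist's pose just before it. camera_model takes no time and is no camera call; for the wrist camera it gives the pose at the moment of the call.
- close_job(): hands the job in, once; it reports no verdict.
Trained networks look in the newest picture that a camera, given by its name, has taken for a name from the list of things; names that differ only in an ending like _2 or _b are one class to them, and where a whole thing is asked for, a point or a joint stands for the part that bears it (a point fixed in the world has none). Each returns a list of dicts, best first, with "p" (0 to 1); they miss things now and then, are a little off and sometimes report something else, mostly with a low value. They report only what shows in the picture. A call takes as long as a camera call. They do not tell look-alikes from the thing itself.
- recognise(name, camera): "bbox" ([left, top, right, bottom] in pixels, round what is visible of it).
- masks_of(name, camera): "region" (384x512 bool, what is visible of it) and "bbox" ([left, top, right, bottom] in pixels, round what is visible of it).
The state is a dict: "t": time; "q": joint angles; "dq": joint speeds; "joint_torque": joint torques, N m; "tcp_pos": TCP position; "tcp_rot": TCP orientation; "ft_force": force on the tool from outside, world axes, zero at the start; "torque": the same for the moment, N m; "opening": opening from 0.0 (shut) to 1.0 (fully open).
Only numpy, scipy, OpenCV 4.12 (cv2) and the standard library are available. Lean on these libraries where they do the work, as an engineer would, in place of code of your own. Each camera call takes 0.05 s, during which the arm holds its last target. There are 200 camera calls.

## Working session

There is one attempt and no reset: what is moved stays moved. The work goes in short steps, Python scripts to look and compute and a tool call to move; the robot and the scene stay as the last step left them, time stands still between calls to the robot, and variables do not carry over. Pictures are saved under pics/ and viewed, on a budget of 10 in all, crops included, one or two more only if the job needs it, and the job is handed in when it is done.

Besides the shell and the picture viewer there is one more tool, called after "Emit:" by a JSON object that holds its "name" and its "arguments". move_arm: Moves the arm, as the interface text tells. Its arguments: {"type":"object","properties":{"commands":{"type":"array"},"squeeze":{"type":"number"}},"required":["commands"]}

```bash
mkdir -p pics
python3 - <<'E'
from station import readout, viewer, recognise
import cv2,numpy as np
s=readout.read_state();print(s['t'],s['tcp_pos'],s['tcp_rot'],s['opening'])
ims=[]
for n in('scene','top'):
    im=viewer.snapshot(n);cv2.imwrite(f'pics/{n}0.png',im[:,:,::-1])
    m=viewer.camera_model(n);print(n,np.round(m['K'],1).tolist(),np.round(m['cam_to_world'],3).tolist())
    for k in('rack','pin_a','bottle_1'):
        for r in recognise(k,n):print(n,k,np.round(r['bbox']).astype(int).tolist(),round(r['p'],2))
a=cv2.imread('pics/scene0.png');cv2.imwrite('pics/s.png',cv2.resize(a,(800,600)))
a=cv2.imread('pics/top0.png');cv2.imwrite('pics/t.png',cv2.resize(a,(800,600)))
E
```

```text
0.0 [0.22582989 0.50091117 0.22881519] [[-9.11532096e-01  4.11227460e-01 -1.10208048e-03]
 [ 4.11228756e-01  9.11530934e-01 -1.50522885e-03]
 [ 3.85589007e-04 -1.82527160e-03 -9.99998260e-01]] 0.9983610386626859
scene [[453.6, 0.0, 256.4], [0.0, 453.6, 186.6], [0.0, 0.0, 1.0]] [[0.827, -0.333, 0.453, -0.103], [-0.562, -0.46, 0.688, -0.84], [-0.02, -0.824, -0.567, 0.967], [0.0, 0.0, 0.0, 1.0]]
scene pin_a [228, 183, 258, 237] 0.95
scene pin_a [186, 162, 216, 204] 0.88
scene pin_a [212, 191, 239, 223] 0.72
scene pin_a [193, 138, 210, 176] 0.63
scene pin_a [200, 166, 228, 216] 0.59
scene pin_a [156, 130, 181, 169] 0.58
scene bottle_1 [231, 212, 238, 228] 0.67
scene bottle_1 [217, 202, 227, 219] 0.66
scene bottle_1 [207, 194, 212, 208] 0.6
scene bottle_1 [244, 210, 255, 226] 0.59
scene bottle_1 [235, 215, 248, 229] 0.49
scene bottle_1 [225, 202, 232, 203] 0.42
scene bottle_1 [233, 201, 242, 212] 0.37
top [[353.7, 0.0, 251.8], [0.0, 353.7, 198.0], [0.0, 0.0, 1.0]] [[-0.0, -0.995, 0.097, 0.465], [-1.0, -0.003, -0.027, 0.226], [0.027, -0.097, -0.995, 1.359], [0.0, 0.0, 0.0, 1.0]]
top rack [187, 210, 272, 245] 0.56
top rack [191, 216, 205, 245] 0.35
top rack [247, 203, 274, 238] 0.32
top pin_a [142, 191, 170, 220] 0.96
top pin_a [104, 212, 130, 241] 0.91
top pin_a [190, 217, 208, 244] 0.84
top pin_a [210, 212, 228, 238] 0.81
top pin_a [229, 208, 252, 238] 0.68
top pin_a [248, 205, 272, 238] 0.55
top bottle_1 [263, 224, 269, 233] 0.63
top bottle_1 [241, 232, 248, 236] 0.6
top bottle_1 [220, 230, 226, 235] 0.53
top bottle_1 [233, 229, 244, 234] 0.5
top bottle_1 [265, 221, 266, 219] 0.37
```

View pics/s.png

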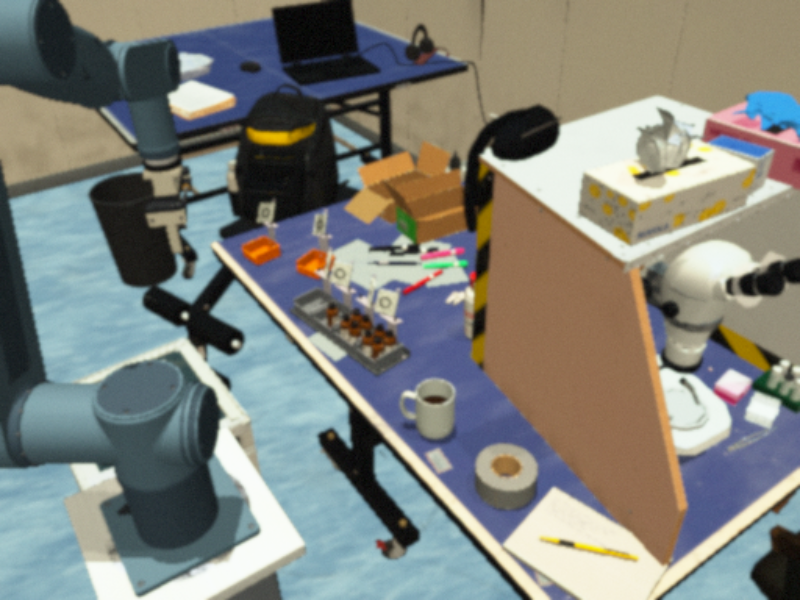

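View pics/t.png

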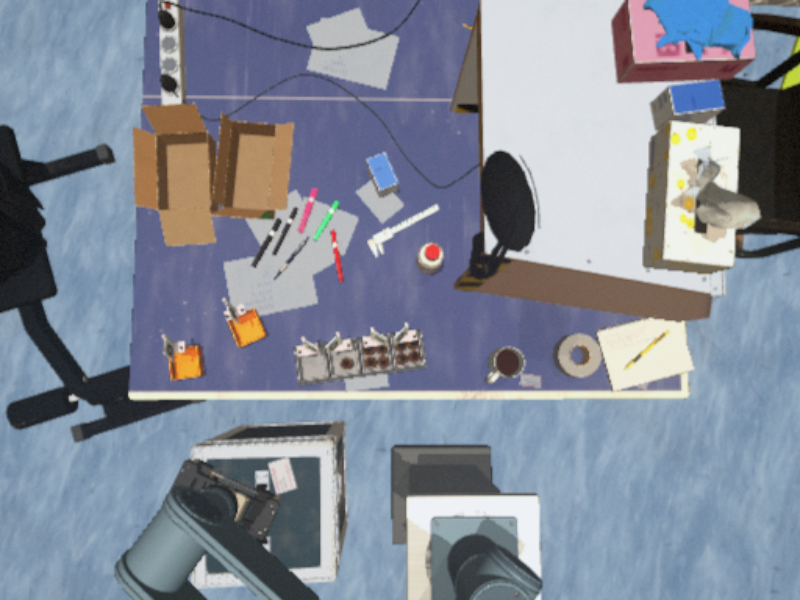

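The scene shows the grey rack at about (350,330), with two orange look-alikes at (262,250) and (312,262). In the top view the rack spans (297–425, 335–380), and its bins from the left look like 0, 1, 4 and 4 bottles. The rack is the grey row; the orange units are not meant. Next I'll enlarge both views.

```bash
cat > h.py <<'E'
import numpy as np,cv2
from station import viewer,readout
def ray(n,u,v,z,m=None):
    m=m or viewer.camera_model(n);T=np.array(m['cam_to_world']);d=T[:3,:3]@np.linalg.inv(m['K'])@[u,v,1];o=T[:3,3]
    return o+d*(z-o[2])/d[2]
def proj(n,P,m=None):
    m=m or viewer.camera_model(n);T=np.linalg.inv(m['cam_to_world']);p=np.array(m['K'])@(T[:3,:3]@P+T[:3,3]);return p[:2]/p[2]
E
python3 - <<'E'
from h import *
for u,v in[(312,363),(345,357),(376,353),(408,349)]:print(np.round(ray('top',u*.64,v*.64,.03),3))
a=cv2.imread('pics/top0.png')[200:260,180:285];b=cv2.imread('pics/scene0.png')[155:245,180:270]
a=cv2.resize(a,(525,300),interpolation=3);b=cv2.resize(b,(270*2-240,300),interpolation=3)
a=cv2.resize(cv2.imread('pics/top0.png')[198:253,180:285],(800,420),interpolation=2)
cv2.imwrite('pics/c1.png',a)
cv2.imwrite('pics/c2.png',cv2.resize(cv2.imread('pics/scene0.png')[155:245,180:280],(660,594),interpolation=2))
E
```

```text
[0.465 0.384 0.03 ]
[0.48  0.306 0.03 ]
[0.489 0.232 0.03 ]
[0.499 0.155 0.03 ]
```

View pics/c1.png

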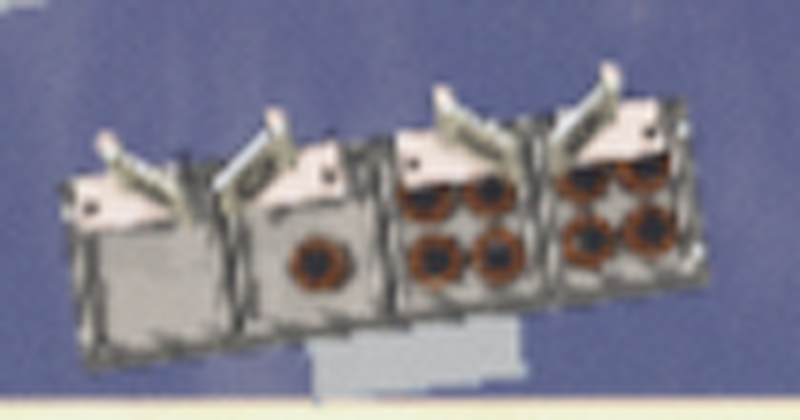

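View pics/c2.png

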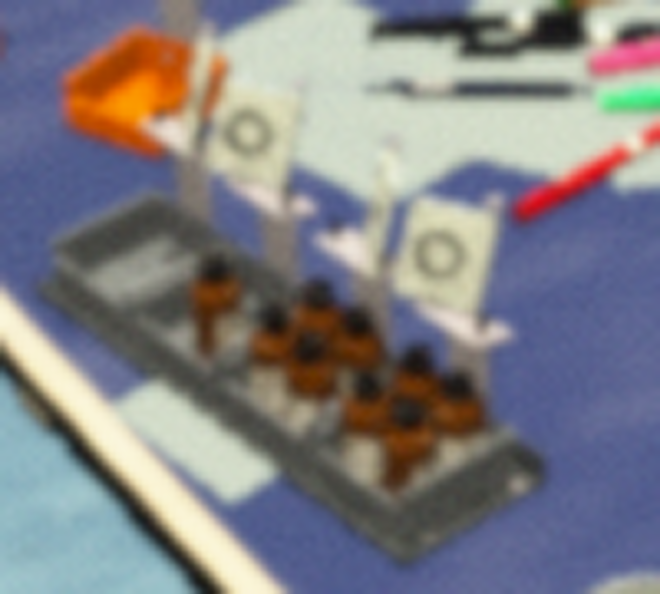

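From the left (+y), the bins hold 0, 1, 4 and 4 bottles. The tags read: bin 1 right (bar, correct), bin 2 left (ring, wrong), bin 3 right (bar, wrong), bin 4 left (ring, correct). So I push tag 2 toward −y and tag 3 toward +y. Now I fit the rack pose from the pin tops and bin centres.

```bash
cat >> h.py <<'E'
YB=[.114,.038,-.038,-.114]
def w(p,P):  # rack -> world
    c,s=np.cos(p[2]),np.sin(p[2]);return np.array([p[0]+c*P[0]-s*P[1],p[1]+s*P[0]+c*P[1],P[2]])
E
python3 - <<'E'
from h import *
from scipy.optimize import least_squares
top=np.array([(105,133),(275,113),(441,90),(610,67)])/7.62+[180,198]
bc=np.array([(312,363),(345,357),(376,353),(408,349)])*.64
sc=np.array([(205,30),(300,85),(390,148),(495,203)])/6.6+[180,155]
mt,ms=viewer.camera_model('top'),viewer.camera_model('scene')
def f(p,full=False):
    r=[]
    for i,y in enumerate(YB):
        pt=w(p,(.047+.011,y,.147))
        r+=[proj('top',pt,mt)-top[i],proj('scene',pt,ms)-sc[i],.3*(proj('top',w(p,(0,y,.03)),mt)-bc[i])]
    return np.ravel(r)
s=least_squares(f,[.485,.27,.147],x_scale=.01);print(s.x,np.round(f(s.x).reshape(4,3,2),1).tolist())
np.save('p.npy',s.x)
for y in YB:print(np.round(w(s.x,(.047,y,.114)),3))
print('eth',ray('top',431*.64,252*.64,.15),'ethanol')
# offsets from TCP start to entry point: front finger centre 4mm behind pin line, mid gap; tcp 55 behind that
for y in(.076,-.076):print('entry tcp',w(s.x,(.047-.004+.055,y,.20)))
E
```

```text
[0.47954145 0.26879423 0.13687026] [[[0.5, 0.4], [0.3, -0.8], [0.2, 0.1]], [[0.3, -0.0], [-0.6, -0.8], [-0.0, 0.4]], [[0.6, 0.0], [0.2, -1.5], [0.1, 0.4]], [[0.3, 0.1], [-0.4, -0.5], [-0.1, 0.3]]]
[0.511 0.388 0.114]
[0.521 0.313 0.114]
[0.531 0.238 0.114]
[0.542 0.162 0.114]
eth [0.71128786 0.10976849 0.15      ] ethanol
entry tcp [0.56625525 0.35745491 0.2       ]
entry tcp [0.58699464 0.20687644 0.2       ]
```

Emit:
{"name": "move_arm", "arguments": {"commands": [{"dx":-0.037,"dy":0.001},{"dx":-0.037,"dy":0.001},{"dx":-0.037,"dy":0.001},{"dx":-0.037,"dy":0.001},{"dx":-0.037,"dy":0.001}]}}

```text
validation failed for argument at $.co...
```

Emit:
{"name": "move_arm", "arguments": {"commands": [{"dx":-0.037,"dy":0.001},{"dx":-0.037,"dy":0.001},{"dx":-0.037,"dy":0.001},{"dx":-0.037,"dy":0.001},{"dx":-0.036}]}}

```text
validation failed for argument at $.co...
```

Emit:
{"name": "move_arm", "arguments": {"commands": [{"wz":6.43},{"wz":6.43},{"wz":6.43},{"wz":6.43},{"wz":6.43}]}}

```text
validation failed for argument at $.co...
```

Emit:
{"name": "move_arm", "arguments": {"commands": [{"wz":6.43},{"wz":6.43},{"wz":6.43},{"wz":6.43},{}]}}

```text
validation failed for argument at $.co...
```

Run:
```python
from h import *
s=readout.read_state();print(s['t'],s['tcp_pos'],s['tcp_rot'],s['ft_force'])
p=np.load('p.npy');im=viewer.snapshot('wrist').copy();m=viewer.camera_model('wrist')
for y in YB:
    for P in[(.058,y,.147),(.043,y,.105)]:
        u=proj('wrist',w(p,P),m);print(np.round(u))
        cv2.circle(im,tuple(int(k) for k in u),4,(255,0,0),1)
cv2.imwrite('pics/w1.png',cv2.resize(im[:,:,::-1],(800,600)))
```

```text
0.4 [0.2261228  0.50129406 0.22953354] [[-9.11549723e-01  4.11189837e-01 -1.44707866e-04]
 [ 4.11189861e-01  9.11549696e-01 -2.21863803e-04]
 [ 4.06802700e-05 -2.61742295e-04 -9.99999965e-01]] [-0.21274631  0.49245605 -0.12970304]
[278. 483.]
[269. 434.]
[218. 510.]
[216. 459.]
[163. 535.]
[165. 483.]
[110. 558.]
[118. 506.]
```

View pics/w1.png

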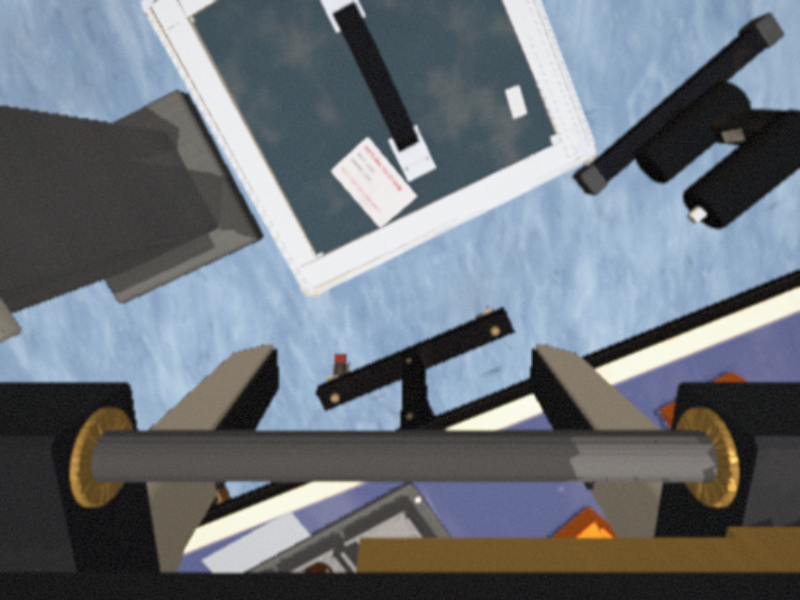

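The arm hasn't moved because every call was refused, so the picture only shows the start pose over the cart. I'll retry with complete rows.

Emit:
{"name": "move_arm", "arguments": {"commands": [{"dx":-0.037,"dy":0.001,"dz":0,"wx":0,"wy":0,"wz":0,"claw":1}]}}

```text
t: 0.53
tcp_pos: [0.2559, 0.4888, 0.2298]
tcp_rot: [[-0.914, 0.406, -0.003], [0.406, 0.914, 0.001], [0.003, 0.0, -1.0]]
ft_force: [0.3, -0.1, 0.4]
opening: 1.001
```

Emit:
{"name": "move_arm", "arguments": {"commands": [{"dx":-0.037,"dy":0.001,"dz":0,"wx":0,"wy":0,"wz":0,"claw":1},{"dx":-0.037,"dy":0.001,"dz":0,"wx":0,"wy":0,"wz":0,"claw":1},{"dx":-0.037,"dy":0.001,"dz":0,"wx":0,"wy":0,"wz":0,"claw":1},{"dx":-0.037,"dy":0.001,"dz":0,"wx":0,"wy":0,"wz":0,"claw":1},{"dx":-0.037,"dy":0.001,"dz":0,"wx":0,"wy":0,"wz":0,"claw":1}]}}

```text
t: 0.95
tcp_pos: [0.4325, 0.4146, 0.2298]
tcp_rot: [[-0.912, 0.411, 0.0], [0.411, 0.912, 0.0], [-0.0, 0.0, -1.0]]
ft_force: [-0.2, 0.4, -0.6]
opening: 1.002
```

Emit:
{"name": "move_arm", "arguments": {"commands": [{"dx":-0.037,"dy":0.001,"dz":0,"wx":0,"wy":0,"wz":0,"claw":1},{"dx":-0.037,"dy":0.001,"dz":0,"wx":0,"wy":0,"wz":0,"claw":1},{"dx":-0.037,"dy":0.001,"dz":0,"wx":0,"wy":0,"wz":0,"claw":1},{"dx":-0.036,"dy":0,"dz":0,"wx":0,"wy":0,"wz":0,"claw":1},{"dx":0,"dy":0,"dz":0,"wx":0,"wy":0,"wz":6.43,"claw":1}]}}

```text
t: 1.37
tcp_pos: [0.5722, 0.3537, 0.2285]
tcp_rot: [[-0.858, 0.514, 0.002], [0.514, 0.858, -0.002], [-0.003, -0.0, -1.0]]
ft_force: [-0.5, -0.4, -0.9]
opening: 0.998
```

Emit:
{"name": "move_arm", "arguments": {"commands": [{"dx":0,"dy":0,"dz":0,"wx":0,"wy":0,"wz":6.43,"claw":1},{"dx":0,"dy":0,"dz":0,"wx":0,"wy":0,"wz":6.43,"claw":1},{"dx":0,"dy":0,"dz":0,"wx":0,"wy":0,"wz":6.43,"claw":1},{"dx":0,"dy":0,"dz":0,"wx":0,"wy":0,"wz":6.43,"claw":1},{"dx":0,"dy":0,"dz":0,"wx":0,"wy":0,"wz":6.43,"claw":1}]}}

```text
t: 1.78
tcp_pos: [0.5663, 0.3577, 0.2294]
tcp_rot: [[-0.451, 0.893, -0.0], [0.893, 0.451, -0.0], [0.0, -0.0, -1.0]]
ft_force: [1.0, 0.2, -0.7]
opening: 0.999
```

Emit:
{"name": "move_arm", "arguments": {"commands": [{"dx":0,"dy":0,"dz":0,"wx":0,"wy":0,"wz":6.43,"claw":1},{"dx":0,"dy":0,"dz":0,"wx":0,"wy":0,"wz":6.43,"claw":1},{"dx":0,"dy":0,"dz":0,"wx":0,"wy":0,"wz":6.43,"claw":1},{"dx":0,"dy":0,"dz":0,"wx":0,"wy":0,"wz":0,"claw":1},{"dx":0,"dy":0,"dz":0,"wx":0,"wy":0,"wz":0,"claw":1}]}}

```text
t: 2.2
tcp_pos: [0.5662, 0.3578, 0.2295]
tcp_rot: [[-0.14, 0.99, -0.0], [0.99, 0.14, -0.0], [-0.0, -0.0, -1.0]]
ft_force: [0.5, -0.0, -0.3]
opening: 1.003
```

Run:
```python
from h import *
s=readout.read_state();print(s['t'],s['tcp_pos'],s['tcp_rot'],s['ft_force'])
p=np.load('p.npy');im=viewer.snapshot('wrist').copy();m=viewer.camera_model('wrist')
for y in YB:
    for P in[(.058,y,.147),(.043,y,.105)]:
        u=proj('wrist',w(p,P),m);print(np.round(u))
        cv2.circle(im,tuple(int(k) for k in u),4,(255,0,0),1)
cv2.imwrite('pics/w2.png',cv2.resize(im[:,:,::-1],(800,600)))
R=s['tcp_rot'];c=w(p,(.098,.076,.2))-s['tcp_pos'];print('to entry in tool',np.array(R).T@c)
```

```text
2.2 [0.56616867 0.35779558 0.22954502] [[-1.39861326e-01  9.90171079e-01 -2.08649328e-04]
 [ 9.90171098e-01  1.39861304e-01 -1.14879361e-04]
 [-8.45682541e-05 -2.22665714e-04 -9.99999972e-01]] [ 0.49076426 -0.04541228 -0.32361932]
[207. 152.]
[197. 145.]
[210. 243.]
[201. 224.]
[213. 321.]
[205. 294.]
[216. 389.]
[207. 355.]
to entry in tool [-3.46929245e-04  4.46633539e-05  2.95450425e-02]
```

View pics/w2.png

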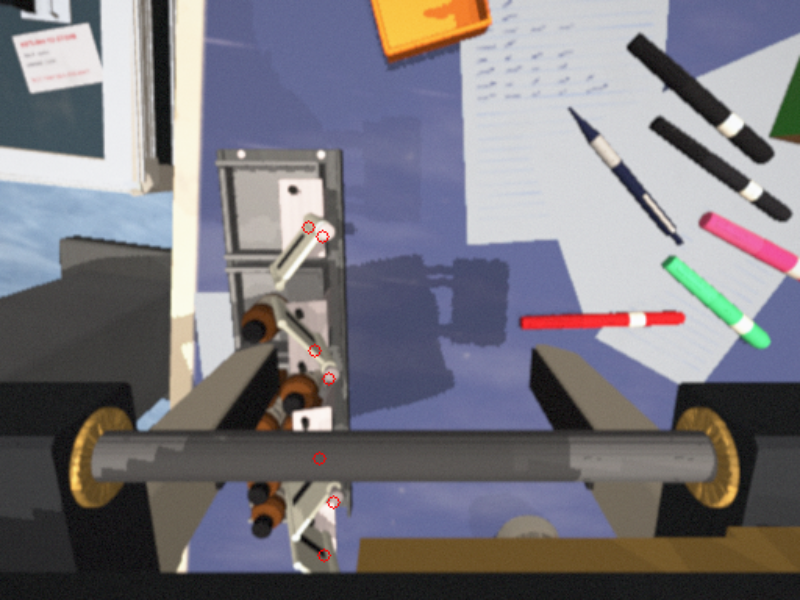

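Marks and pins agree within about 4 mm: pins 1 and 2 are at (320,228) and (328,368), and the marks sit about 8 px low. The tool axes are now dx = rack +y, dy = rack +x and dz = down. I'll put the front finger into the V behind tag 2 (no lower than about z 0.122) and sweep it toward −y.

Emit:
{"name": "move_arm", "arguments": {"commands": [{"dx":0.002,"dy":0.008,"dz":0.02,"wx":0,"wy":0,"wz":0,"claw":1},{"dx":0,"dy":0,"dz":0.03,"wx":0,"wy":0,"wz":0,"claw":1},{"dx":0,"dy":0,"dz":0.03,"wx":0,"wy":0,"wz":0,"claw":1},{"dx":0,"dy":0,"dz":0.016,"wx":0,"wy":0,"wz":0,"claw":1},{"dx":0,"dy":0,"dz":0,"wx":0,"wy":0,"wz":0,"claw":1}]}}

```text
t: 2.67
tcp_pos: [0.5712, 0.3597, 0.1286]
tcp_rot: [[-0.139, 0.99, -0.008], [0.99, 0.139, -0.003], [-0.002, -0.008, -1.0]]
ft_force: [-0.8, -0.2, -0.1]
opening: 1.004
```

Emit:
{"name": "move_arm", "arguments": {"commands": [{"dx":-0.003,"dy":-0.002,"dz":0,"wx":0,"wy":0,"wz":0,"claw":1},{"dx":-0.003,"dy":-0.002,"dz":0,"wx":0,"wy":0,"wz":0,"claw":1},{"dx":-0.003,"dy":-0.002,"dz":0,"wx":0,"wy":0,"wz":0,"claw":1},{"dx":-0.003,"dy":-0.002,"dz":0,"wx":0,"wy":0,"wz":0,"claw":1},{"dx":-0.003,"dy":-0.002,"dz":0,"wx":0,"wy":0,"wz":0,"claw":1}]}}

```text
t: 3.08
tcp_pos: [0.5665, 0.3445, 0.1353]
tcp_rot: [[-0.137, 0.991, 0.002], [0.991, 0.137, 0.001], [0.001, 0.002, -1.0]]
ft_force: [-0.2, 0.6, 0.2]
opening: 1.002
```

Emit:
{"name": "move_arm", "arguments": {"commands": [{"dx":-0.004,"dy":-0.003,"dz":0,"wx":0,"wy":0,"wz":0,"claw":1},{"dx":-0.004,"dy":-0.003,"dz":0,"wx":0,"wy":0,"wz":0,"claw":1},{"dx":-0.004,"dy":-0.003,"dz":0,"wx":0,"wy":0,"wz":0,"claw":1},{"dx":-0.004,"dy":-0.003,"dz":0,"wx":0,"wy":0,"wz":0,"claw":1},{"dx":-0.004,"dy":0,"dz":0,"wx":0,"wy":0,"wz":0,"claw":1}]}}

```text
t: 3.5
tcp_pos: [0.5562, 0.3227, 0.1337]
tcp_rot: [[-0.137, 0.991, -0.001], [0.991, 0.137, -0.0], [-0.0, -0.001, -1.0]]
ft_force: [0.7, 2.1, -0.4]
opening: 0.999
```

Emit:
{"name": "move_arm", "arguments": {"commands": [{"dx":-0.004,"dy":0,"dz":0,"wx":0,"wy":0,"wz":0,"claw":1},{"dx":-0.004,"dy":0,"dz":0,"wx":0,"wy":0,"wz":0,"claw":1},{"dx":-0.003,"dy":0,"dz":0,"wx":0,"wy":0,"wz":0,"claw":1},{"dx":0,"dy":0,"dz":0,"wx":0,"wy":0,"wz":0,"claw":1},{"dx":0,"dy":0,"dz":0,"wx":0,"wy":0,"wz":0,"claw":1}]}}

```text
t: 3.92
tcp_pos: [0.5578, 0.313, 0.1337]
tcp_rot: [[-0.136, 0.991, -0.001], [0.991, 0.136, 0.002], [0.002, -0.001, -1.0]]
ft_force: [-2.9, 3.6, 1.1]
opening: 0.999
```

Run:
```python
from h import *
s=readout.read_state();p=np.load('p.npy');R=np.array(s['tcp_rot']);print(s['t'],s['tcp_pos'],s['ft_force'])
print('front finger rel pin2 (rack x,y,z)',np.array([R[:,1],R[:,0],[0,0,1]])@(s['tcp_pos']-.055*R[:,1]-w(p,(.047,.038,.114))))
im=viewer.snapshot('scene');cv2.imwrite('pics/x.png',cv2.resize(im[140:260,165:295,::-1],(650,600),interpolation=2))
```

```text
3.9167 [0.55782126 0.31302312 0.13367423] [-2.93036702  3.62071636  1.10265823]
front finger rel pin2 (rack x,y,z) [-0.01843403 -0.0048182   0.01972513]
```

View pics/x.png

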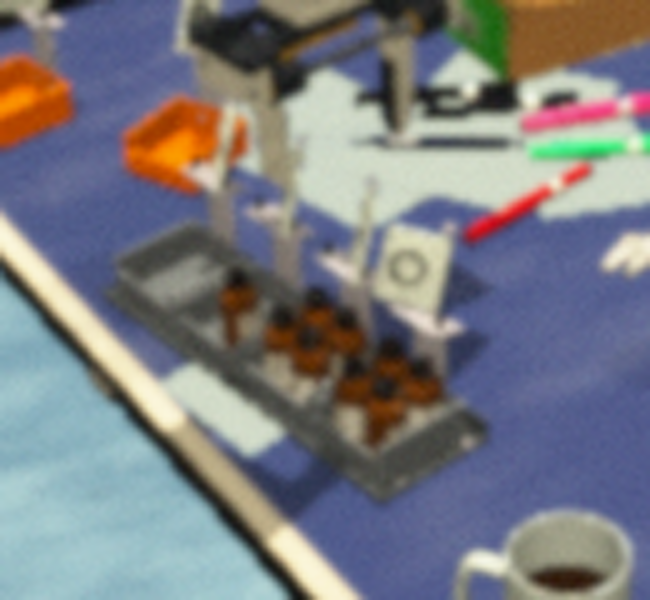

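Tag 2 has flipped to the bar side: at (290,215) it now lies parallel to tags 1 and 3. The finger is pressing lightly on its stop (about 4 N), so I back off, lift and go to gap 3–4.

Emit:
{"name": "move_arm", "arguments": {"commands": [{"dx":0.006,"dy":0,"dz":0,"wx":0,"wy":0,"wz":0,"claw":1},{"dx":0.006,"dy":0,"dz":0,"wx":0,"wy":0,"wz":0,"claw":1},{"dx":0,"dy":0,"dz":-0.03,"wx":0,"wy":0,"wz":0,"claw":1},{"dx":0,"dy":0,"dz":-0.03,"wx":0,"wy":0,"wz":0,"claw":1},{"dx":0,"dy":0,"dz":-0.03,"wx":0,"wy":0,"wz":0,"claw":1}]}}

```text
t: 4.38
tcp_pos: [0.5566, 0.3242, 0.224]
tcp_rot: [[-0.137, 0.991, -0.001], [0.991, 0.137, -0.001], [-0.001, -0.001, -1.0]]
ft_force: [1.5, 0.2, -0.5]
opening: 0.997
```

Emit:
{"name": "move_arm", "arguments": {"commands": [{"dx":-0.03,"dy":0.005,"dz":0,"wx":0,"wy":0,"wz":0,"claw":1},{"dx":-0.03,"dy":0.005,"dz":0,"wx":0,"wy":0,"wz":0,"claw":1},{"dx":-0.03,"dy":0.006,"dz":0,"wx":0,"wy":0,"wz":0,"claw":1},{"dx":-0.029,"dy":0.006,"dz":0,"wx":0,"wy":0,"wz":0,"claw":1},{"dx":0,"dy":0,"dz":0,"wx":0,"wy":0,"wz":0,"claw":1}]}}

```text
t: 4.8
tcp_pos: [0.597, 0.2043, 0.2236]
tcp_rot: [[-0.133, 0.991, 0.002], [0.991, 0.133, -0.003], [-0.004, 0.001, -1.0]]
ft_force: [-0.6, -0.9, 0.1]
opening: 0.998
```

Emit:
{"name": "move_arm", "arguments": {"commands": [{"dx":0,"dy":0,"dz":0,"wx":0,"wy":0,"wz":0,"claw":1},{"dx":0,"dy":0,"dz":0,"wx":0,"wy":0,"wz":0,"claw":1}]}}

```text
t: 4.97
tcp_pos: [0.5948, 0.2096, 0.2235]
tcp_rot: [[-0.136, 0.991, -0.0], [0.991, 0.136, 0.0], [0.0, -0.0, -1.0]]
ft_force: [-0.2, 0.5, 0.6]
opening: 0.998
```

Run:
```python
from h import *
s=readout.read_state();p=np.load('p.npy');R=np.array(s['tcp_rot']);print(s['t'],s['tcp_pos'],s['ft_force'])
print('front finger rel pin3 (rack x,y,z)',np.array([R[:,1],R[:,0],[0,0,1]])@(s['tcp_pos']-.055*R[:,1]-w(p,(.047,-.038,.114))))
```

```text
4.9667 [0.59482865 0.20960373 0.22353798] [-0.20014537  0.45408503  0.60015124]
front finger rel pin3 (rack x,y,z) [ 0.00413689 -0.03634281  0.10954163]
```

Emit:
{"name": "move_arm", "arguments": {"commands": [{"dx":0,"dy":0,"dz":0.03,"wx":0,"wy":0,"wz":0,"claw":1},{"dx":0,"dy":0,"dz":0.03,"wx":0,"wy":0,"wz":0,"claw":1},{"dx":0,"dy":0,"dz":0.02,"wx":0,"wy":0,"wz":0,"claw":1},{"dx":0,"dy":0,"dz":0.01,"wx":0,"wy":0,"wz":0,"claw":1},{"dx":0,"dy":0,"dz":0,"wx":0,"wy":0,"wz":0,"claw":1}]}}

```text
t: 5.38
tcp_pos: [0.5927, 0.2103, 0.1309]
tcp_rot: [[-0.138, 0.99, -0.005], [0.99, 0.138, -0.001], [-0.0, -0.005, -1.0]]
ft_force: [-0.6, -0.5, 0.7]
opening: 0.997
```

Emit:
{"name": "move_arm", "arguments": {"commands": [{"dx":0.003,"dy":-0.002,"dz":0,"wx":0,"wy":0,"wz":0,"claw":1},{"dx":0.003,"dy":-0.002,"dz":0,"wx":0,"wy":0,"wz":0,"claw":1},{"dx":0.003,"dy":-0.002,"dz":0,"wx":0,"wy":0,"wz":0,"claw":1},{"dx":0.003,"dy":-0.002,"dz":0,"wx":0,"wy":0,"wz":0,"claw":1},{"dx":0.003,"dy":-0.002,"dz":0,"wx":0,"wy":0,"wz":0,"claw":1}]}}

```text
t: 5.8
tcp_pos: [0.583, 0.2234, 0.1348]
tcp_rot: [[-0.137, 0.991, 0.002], [0.991, 0.137, 0.0], [0.0, 0.002, -1.0]]
ft_force: [0.2, -0.8, 0.2]
opening: 0.996
```

Emit:
{"name": "move_arm", "arguments": {"commands": [{"dx":0.004,"dy":-0.003,"dz":0,"wx":0,"wy":0,"wz":0,"claw":1},{"dx":0.004,"dy":-0.003,"dz":0,"wx":0,"wy":0,"wz":0,"claw":1},{"dx":0.004,"dy":-0.003,"dz":0,"wx":0,"wy":0,"wz":0,"claw":1},{"dx":0.004,"dy":-0.003,"dz":0,"wx":0,"wy":0,"wz":0,"claw":1},{"dx":0.004,"dy":0,"dz":0,"wx":0,"wy":0,"wz":0,"claw":1}]}}

```text
t: 6.22
tcp_pos: [0.5674, 0.2414, 0.1336]
tcp_rot: [[-0.137, 0.991, -0.001], [0.991, 0.137, -0.0], [-0.0, -0.001, -1.0]]
ft_force: [0.1, -0.3, -0.7]
opening: 0.998
```

Emit:
{"name": "move_arm", "arguments": {"commands": [{"dx":0.003,"dy":0,"dz":0,"wx":0,"wy":0,"wz":0,"claw":1},{"dx":0.003,"dy":0,"dz":0,"wx":0,"wy":0,"wz":0,"claw":1},{"dx":0,"dy":0,"dz":0,"wx":0,"wy":0,"wz":0,"claw":1},{"dx":0,"dy":0,"dz":0,"wx":0,"wy":0,"wz":0,"claw":1}]}}

```text
t: 6.55
tcp_pos: [0.5674, 0.2471, 0.1335]
tcp_rot: [[-0.137, 0.991, -0.0], [0.991, 0.137, -0.0], [-0.0, -0.0, -1.0]]
ft_force: [0.4, 0.5, 0.1]
opening: 1.002
```

Run:
```python
from h import *
s=readout.read_state();p=np.load('p.npy');R=np.array(s['tcp_rot']);print(s['t'],s['tcp_pos'],s['ft_force'])
print('front finger rel pin3 (rack x,y,z)',np.array([R[:,1],R[:,0],[0,0,1]])@(s['tcp_pos']-.055*R[:,1]-w(p,(.047,-.038,.114))))
im=viewer.snapshot('scene');cv2.imwrite('pics/x2.png',cv2.resize(im[140:260,165:295,::-1],(650,600),interpolation=2))
```

```text
6.55 [0.56740962 0.24707118 0.13354657] [0.39763489 0.5055345  0.11840645]
front finger rel pin3 (rack x,y,z) [-0.0179178   0.00447549  0.01955206]
```

View pics/x2.png

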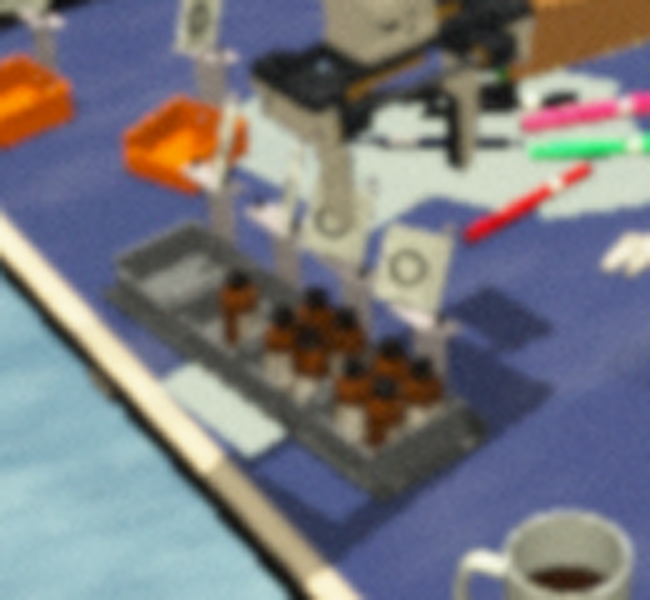

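Tag 3 now shows its ring at (335,222), and there is no force on the finger. I back off, lift and swing behind for a final check.

Emit:
{"name": "move_arm", "arguments": {"commands": [{"dx":-0.005,"dy":0,"dz":0,"wx":0,"wy":0,"wz":0,"claw":1},{"dx":0,"dy":0,"dz":-0.03,"wx":0,"wy":0,"wz":0,"claw":1},{"dx":0,"dy":0,"dz":-0.035,"wx":0,"wy":0,"wz":0,"claw":1},{"dx":0,"dy":0,"dz":-0.035,"wx":0,"wy":0,"wz":0,"claw":1},{"dx":0.035,"dy":0,"dz":-0.01,"wx":0,"wy":0,"wz":0,"claw":1}]}}

```text
t: 7.02
tcp_pos: [0.5673, 0.2722, 0.25]
tcp_rot: [[-0.131, 0.991, 0.009], [0.991, 0.131, -0.001], [-0.002, 0.009, -1.0]]
ft_force: [1.5, 1.4, 0.2]
opening: 0.998
```

Emit:
{"name": "move_arm", "arguments": {"commands": [{"dx":0.04,"dy":0,"dz":0,"wx":0,"wy":0,"wz":0,"claw":1},{"dx":0.04,"dy":0,"dz":0,"wx":0,"wy":0,"wz":0,"claw":1},{"dx":0.04,"dy":0,"dz":0,"wx":0,"wy":0,"wz":0,"claw":1},{"dx":0.04,"dy":0,"dz":0,"wx":0,"wy":0,"wz":0,"claw":1},{"dx":0.04,"dy":0,"dz":0,"wx":0,"wy":0,"wz":0,"claw":1}]}}

```text
t: 7.43
tcp_pos: [0.5358, 0.4759, 0.2438]
tcp_rot: [[-0.136, 0.991, 0.0], [0.991, 0.136, -0.0], [-0.0, 0.0, -1.0]]
ft_force: [1.6, 0.4, 0.2]
opening: 1.0
```

Emit:
{"name": "move_arm", "arguments": {"commands": [{"dx":0.04,"dy":0,"dz":0,"wx":0,"wy":0,"wz":0,"claw":1},{"dx":0.02,"dy":0,"dz":0,"wx":0,"wy":0,"wz":0,"claw":1},{"dx":0,"dy":0,"dz":0,"wx":0,"wy":0,"wz":0,"claw":1},{"dx":0,"dy":0,"dz":0,"wx":0,"wy":0,"wz":0,"claw":1},{"dx":0,"dy":0,"dz":0,"wx":0,"wy":0,"wz":0,"claw":1}]}}

```text
t: 7.85
tcp_pos: [0.5283, 0.5331, 0.2433]
tcp_rot: [[-0.136, 0.991, -0.0], [0.991, 0.136, -0.001], [-0.001, -0.0, -1.0]]
ft_force: [-0.0, 0.2, -0.0]
opening: 1.002
```

Run:
```python
from h import *
a=viewer.snapshot('top')[198:253,180:285,::-1];b=viewer.snapshot('scene')[155:245,180:280,::-1]
s=readout.read_state();print(s['t'],s['tcp_pos'],s['ft_force'])
a=cv2.resize(a,(500,262),interpolation=2);b=cv2.resize(b,(300,270),interpolation=2)[:262]
cv2.imwrite('pics/f.png',np.hstack([a,b]))
```

```text
7.95 [0.52867145 0.53250372 0.24390347] [ 0.53359966 -0.30750472  0.01565288]
```

View pics/f.png

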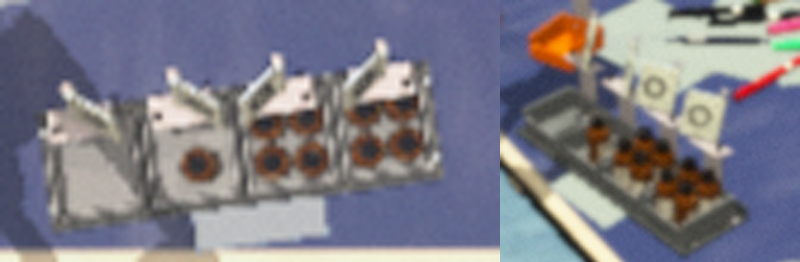

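In the top view tags 1 and 2 lie right (85,105 and 190,92), and tags 3 and 4 lie left (262,82 and 365,75). Both rings show over the full bins and the bottles haven't moved, so I'm handing in.

```bash
python3 -c "
from station import close_job;print(close_job())"
```

```text
the job is handed in; nothing more can be done
None
```

The job is handed in, and the last pictures show every tag where it should be. I judged the tags by eye, because their joint angles and speeds can't be read.

- **What I found:** from the left (+y), the grey rack's bins held 0, 1, 4 and 4 bottles. Only the second and third tags were wrong. I left the orange look-alikes alone.
- **What I did:** I swept the front finger of the open gripper sideways against the second tag, so it fell to the bar side, and against the third, so it fell to the ring side.
- **Final check (top and scene views, about 8 s on the clock):** the first two tags lie at the right, and the two over the full bins lie at the left with their rings showing. The bottles stand as before, and the arm is clear with no force on it. I didn't take a separate final look at the mug, tape and white bottle, but the arm never came near them.
- **Errors and disagreements:**
    - The first move calls were refused because every row must give all its fields. This cost no motion.
    - The fitted pin positions were about 4 mm off in the wrist view, which was well within the room available.
    - At the end of the second tag's push the finger leaned on it at its stop, and the wrist force read about 4.8 N (limit 15 N). I backed it off straight away.

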